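# Hang a tool-holder bracket on the slotted uprights

### The arm

A 6-joint arm with a two-finger parallel gripper is mounted at the origin on the work surface. World frame = base frame: x ahead of the robot, y to its left, z up, the work surface at z = 0. Lengths are in mm, angles in degrees, forces in N, time in s.
With the tool pointing down it reaches from about 300 to 850 mm from the base axis. Payload 4.2 kg.
Tool frame: the origin (TCP) lies at the very end of the fingers, on their centre line; the grasp point (between the pads) lies 19 mm behind it (hold_point_z is the z of the grasp point in the tool frame, in mm); z points along the fingers, y is the direction in which the jaws open and shut (so a half turn about z gives the same grasp; the last joint's range is limited). The gripper opens to 91 mm and grips with 3 to 60 N. Pads are 32 mm wide; open, the fingers measure 118 mm over their backs; the gripper's body (76 mm by 178 mm) begins 60 mm behind the grasp point.
Start: joints at [-72.708, 18.312, 89.639, -0, 72.044, -1.146], TCP at [181.861, -545.499, 213.976] pointing down, gripper open.
Joint ranges: [-177.97, 177.97], [-48.28, 115.42], [12.27, 149.76], [-77.06, 257.06], [2.81, 150.46], [-146.56, 146.56]. Speed limits (degrees/s): [147.25, 147.25, 180, 180, 180, 180].

### API

Orientations are given as [roll, pitch, yaw] about the fixed x, y, z axes, in that order (R = Rz(yaw) Ry(pitch) Rx(roll)).
In Python, from workcell import state, grab_frame, job_done, hold_point_z gives the robot as it stands. The module is installed in compiled form; this text tells all that it offers.
- The arm moves only by the shell command python3 -m creep 'ROWS' [FORCE]. ROWS is JSON, a list of rows, each a list of 7 numbers: the closure, from 0 (fully open) to 1 (shut), then the shift along the tool's x, y, z in mm, then the turn, a rotation vector about the tool's x, y, z in degrees. A call has 1 to 5 rows; each row shifts and turns the commanded pose from where the row before left it, along the tool's axes as they then stand; what a row does not reach is not made up. A row lasts 1/8 s, in which the tool goes at most 62.5 mm and 10.7 degrees, less where a joint would pass 70% of its speed; a pose out of reach is approached as far as the arm can. A call is refused whole if a number of a shift passes 62.5 or a number of a turn 10.7, either way. A call with a gripper value outside its range is refused whole. The fingers move at their own pace and stop on an object; FORCE is the grip in N (left out, the last holds). Time passes only in rows, so rows that do not move let the fingers close. It gives the time, the measured TCP pose, the force and the opening at its end, in the units of the state.
- state(): the state, without advancing time (a new reading comes with each control period).
- grab_frame(name): name is "scene" or "top" or "wrist"; returns a dict with "frame" (480x640x3 uint8, red, green, blue), "fx", "fy", "cx", "cy" (pixels), "view" (4x4, takes a point from world to camera coordinates). Camera axes: x right, y down, z forward; pixel columns grow to the right and rows downward; lengths in mm; the calibration is good to about 2 mm. A picture is of the moment at which its call begins. There is no depth.
- job_done(): hands the job in, once; it reports no verdict.
The state is a dict: "time_s": time; "qpos": joint angles; "qvel": joint speeds; "effort": joint torques, N m; "ee_pos": TCP position; "ee_rot": TCP orientation; "force": force on the tool from outside, world axes, zero at the start; "torque": the same for the moment, N m; "gripper_width": finger opening in mm.
Only numpy, scipy, OpenCV 4.12 (cv2) and the standard library are available. Lean on these libraries where they do the work, as an engineer would, in place of code of your own. Each camera call takes 0.05 s, during which the arm holds its last target.

### The job

Pick up the dark steel tool-holder bracket, hook both its claws into the slots of the two uprights on the bench stand, then press it down until the spring catch snaps over its lower bar and it is locked fully home. Do it by feel and gently, never forcing the bracket against the stand, leave the bin, reel and bottle alone, and let go of the bracket.

Things in the scene. Friction and masses are not known exactly. Their poses are not given: they have to be found in the camera images.
- bracket_grip (a point): The loose bracket (0.17 to 0.34 kg), a dark steel tool holder standing on the bench the way up it hangs. This point: centre of its grip rib, 46 mm above its underside. Axes of all bracket points: x level towards the claws, y along the plate, z up. Rib 16 mm wide (y), 28 tall, 68 long (x -30 to +38 mm); pinch across y from above. A cup, 44 mm wide, 60 tall, is centred at x -50 mm.
- bracket_claws (a point): On the back face of the bracket's upright plate (112 mm wide, 60 tall, 4 thick), midway between its two claws, level with the underside of their tongues; 42 mm ahead (x) and 2 mm above the grip point. Claws at y +45 and -45 mm, 5 mm wide: a tongue z 0 to +8 mm reaches 10 mm out (+x) and its end turns down as a lip, 4 mm thick, to z -14 mm (6 mm gap from lip to back face).
- bracket_bar (a point): Centre of the bracket's lower bar, a round rod of 7 mm diameter along y at the plate's underside, below a window 60 mm wide and 19 mm tall in the plate. The catch locks by snapping out through this window over the bar.
- stand_face (a point): Fixed stand with two upright strips (44 mm wide, 4 thick, at y +45, -45 mm, tops 50 mm above here). Point in their front face, nominally midway and level with the slots' lower edges (108 mm over the bench). x: into the face, away from the robot; z up. One slot a strip, 8 mm wide, z 0 to +40 mm. Claws enter along +x with the claws point at z +23 mm (nominally 9 mm free up and down, 1.5 each side).
- stand_foot (a point): Top of the stand's steel foot (170 mm wide, 12 thick), right below stand_face. The two strips are joined, but clamped in the foot up to 10 mm left or right (y) and up to 7 mm higher or lower than nominal (both alike, different each time and NOT in the given points), so the slots' y and the home height must be found by feel or sight; x and yaw are true. The clamp does not yield to pushes.
- catch (a joint): Spring catch midway between the strips, moving with them: a nose 20 mm wide, 5 mm out of the face, sloped top 28 and flat underside 39.5 mm below the slots' lower edges. m: 0 = out, pushed in 1.5 to 5 mm as the bar passes. Pushing past it takes 5 to 20 N; 1.5 mm before home it snaps over the bar. Home is a hard stop: tongues on the slots' lower edges. Over 55 N between bracket and stand is too much.
- bin: bystander, open black plastic parts bin 85 x 100 x 50 mm; origin at the centre of its underside
- reel: bystander, grey reel 54 mm in diameter, 38 mm tall; origin at the centre of its underside
- flux: bystander, white bottle with black cap, 36 mm in diameter, 75 mm tall; origin at the centre of its underside
Not all that is in view belongs to the job. Of the things that look like the part that bears stand_face, take the one that is farthest to the robot's right at the start.

How it is judged:
By the outcome, as a careful person would: the job done as asked, in the order asked, and still so for the second after the job is handed in, with the robot touching nothing.
It also fails if it takes over 72 s, if anything falls off the work surface, if the arm or the gripper's body presses on something with over 40 N, if the wrist force passes 120 N, or if a joint passes its speed limit or range.

## Working session

There is one attempt and no reset: what is moved stays moved. The work goes in short steps, Python scripts to look and compute and a shell command to move; the robot and the scene stay as the last step left them, time stands still between calls to the robot, and variables do not carry over. Pictures are saved under pics/ and viewed, and the job is handed in when it is done.

```bash
mkdir -p pics; ls
cat > h.py <<'E'
import numpy as np, cv2
from workcell import state, grab_frame, job_done, hold_point_z
def snap(n,tag):
    f=grab_frame(n); cv2.imwrite(f'pics/{tag}.png',cv2.cvtColor(f['frame'],cv2.COLOR_RGB2BGR))
    np.savez(f'pics/{tag}.npz',**{k:np.array(v) for k,v in f.items()}); return f
def load(tag): return np.load(f'pics/{tag}.npz')
def ray(f,u,v):
    V=np.array(f['view']);R=V[:3,:3];t=V[:3,3]
    d=R.T@np.array([(u-f['cx'])/f['fx'],(v-f['cy'])/f['fy'],1.]);return -R.T@t,d/np.linalg.norm(d)
def tri(*obs):
    A=np.zeros((3,3));b=np.zeros(3);rs=[ray(*o) for o in obs]
    for o,d in rs:
        P=np.eye(3)-np.outer(d,d);A+=P;b+=P@o
    p=np.linalg.solve(A,b);return p,[float(np.linalg.norm((np.eye(3)-np.outer(d,d))@(p-o))) for o,d in rs]
def atz(f,u,v,z):
    o,d=ray(f,u,v);return o+d*(z-o[2])/d[2]
def proj(f,p):
    V=np.array(f['view']);c=V[:3,:3]@np.array(p)+V[:3,3];return float(f['fx']*c[0]/c[2]+f['cx']),float(f['fy']*c[1]/c[2]+f['cy'])
def crop(tag,x0,y0,w,h,s,out):
    im=cv2.imread(f'pics/{tag}.png')[y0:y0+h,x0:x0+w];im=cv2.resize(im,None,fx=s,fy=s,interpolation=cv2.INTER_CUBIC)
    for i in range(0,w,20): cv2.putText(im,str(x0+i),(i*s,8),0,.3,(0,0,255),1);cv2.line(im,(i*s,9),(i*s,14),(0,0,255),1)
    for i in range(0,h,20): cv2.putText(im,str(y0+i),(0,i*s+4),0,.3,(0,0,255),1);cv2.line(im,(20,i*s),(26,i*s),(0,0,255),1)
    cv2.imwrite(f'pics/{out}.png',im)
E
python3 -c "
from h import *
for n in ['scene','top','wrist']: f=snap(n,n+'0');print(n,f['fx'],np.round(f['view'],3).tolist())
print(hold_point_z,state())"
```

```text
pics
scene 494.97547449478293 [[0.352, 0.936, 0.024, -199.394], [0.524, -0.176, -0.833, -179.028], [-0.775, 0.306, -0.553, 1369.545], [0.0, 0.0, 0.0, 1.0]]
top 558.7237182382523 [[0.018, -0.999, 0.031, -26.972], [-0.991, -0.022, -0.131, 507.353], [0.132, -0.029, -0.991, 1275.078], [0.0, 0.0, 0.0, 1.0]]
wrist 366.1104239036025 [[0.317, -0.948, -0.001, -575.505], [-0.909, -0.304, 0.286, -33.539], [-0.271, -0.09, -0.958, 390.624], [0.0, 0.0, 0.0, 1.0]]
-18.8 {'time_s': 0.15, 'qpos': array([-7.27078319e+01,  1.83425350e+01,  8.96914956e+01, -8.55315054e-04,
        7.20413905e+01, -1.14754539e+00]), 'qvel': array([-0.01166676, -0.00552623, -0.16010069,  0.0230859 ,  0.05287207,
        0.04632936]), 'effort': array([ 5.85933503e-05, -4.12772548e+01, -2.32154703e+01,  7.28461845e-02,
        4.33056511e-02, -8.95575999e-05]), 'ee_pos': array([ 181.74506509, -545.1246067 ,  213.31257293]), 'ee_rot': array([-1.79924578e+02, -6.97332755e-04,  1.84399773e+01]), 'force': array([-0.07673489, -0.24403003, -0.9022969 ]), 'torque': array([ 0.03255909, -0.01931323,  0.02770283]), 'gripper_width': 91.35227528441841}
```

View pics/scene0.png

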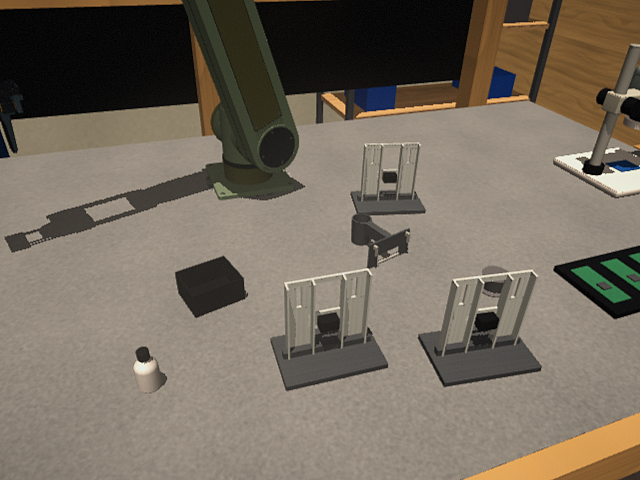

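View pics/top0.png

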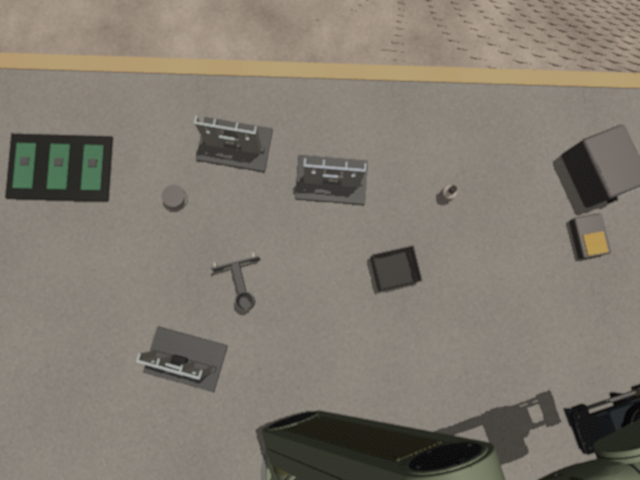

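View pics/wrist0.png

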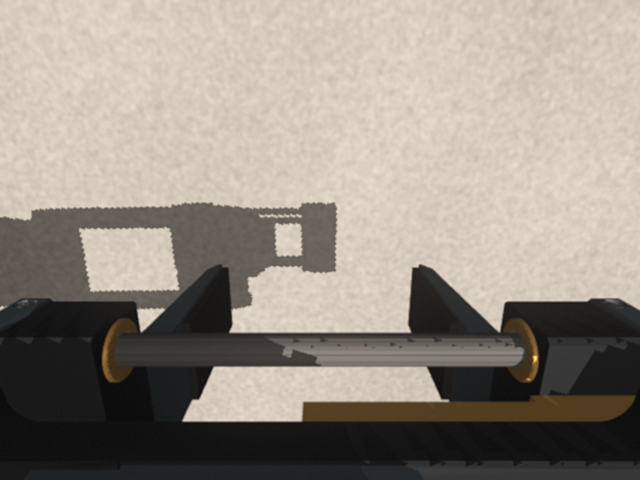

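The three stand look-alikes are at top px (332,180), (232,140) and (182,358), which are scene px (325,330), (480,330) and (390,180). The robot's right is −y, to the right in the top view, so I take the one at top (332,180), scene (325,330). The bracket is at top (238,280), and nothing else resembles it. Next I check both in close crops.

```bash
python3 -c "
from h import *
f=load('top0')
for p in [(332,190,12),(232,155,12),(182,360,12),(235,265,50),(245,300,60),(395,268,0),(450,193,0),(174,198,38)]: print(p,atz(f,*p).round(1))
crop('top0',270,130,130,90,6,'c1');crop('top0',195,235,90,90,7,'c2');crop('scene0',260,250,140,145,5,'c3');crop('scene0',340,200,90,80,8,'c4')
"
```

```text
(332, 190, 12) [660.1 -36.1  12. ]
(232, 155, 12) [740.8 207.9  12. ]
(182, 360, 12) [250.4 303.5  12. ]
(235, 265, 50) [469.  185.5  50. ]
(245, 300, 60) [388.9 158.7  60. ]
(395, 268, 0) [ 475.  -191.2    0. ]
(450, 193, 0) [ 662.9 -326.6    0. ]
(174, 198, 38) [625.  335.5  38. ]
```

View pics/c1.png

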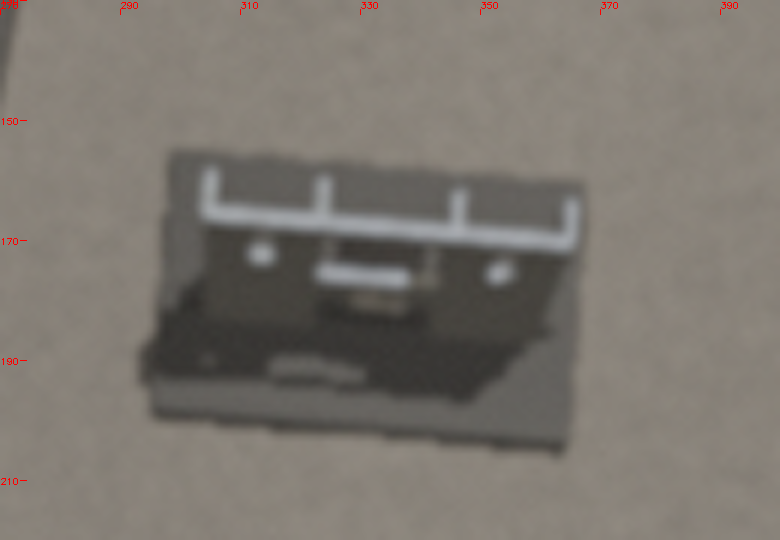

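View pics/c2.png

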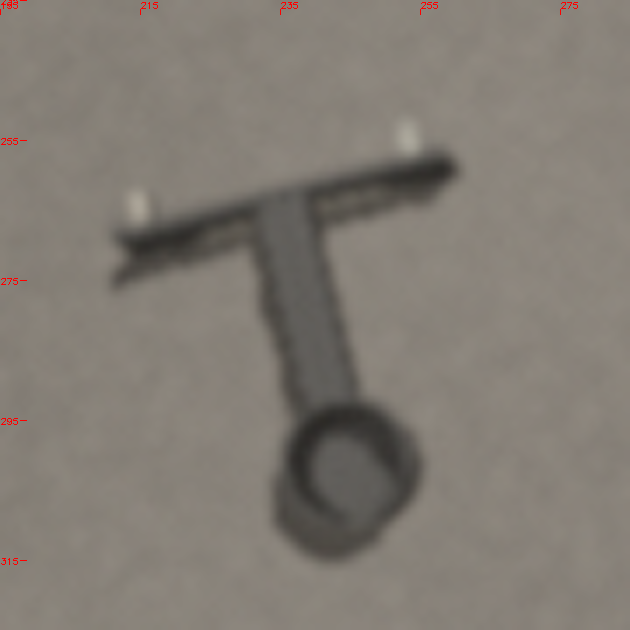

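View pics/c3.png

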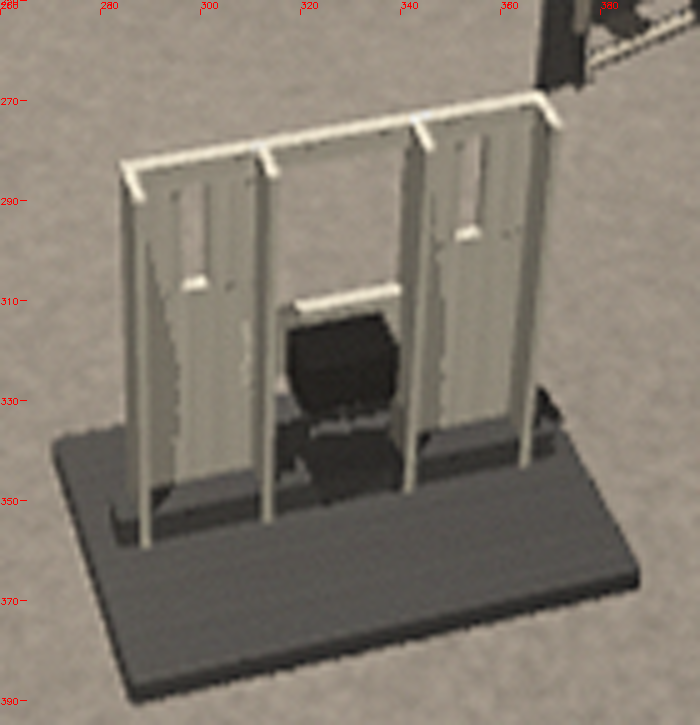

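View pics/c4.png

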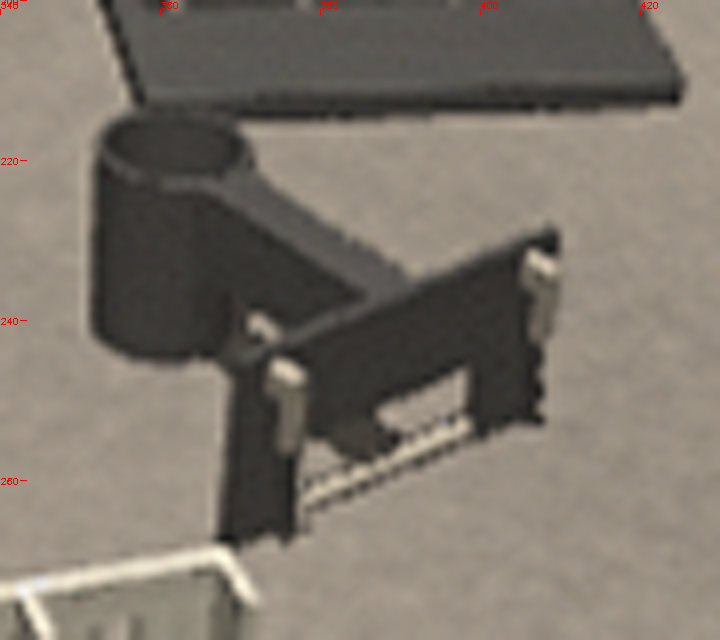

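```bash
python3 -c "
from h import *
t=load('top0');s=load('scene0')
def T(n,a,b):
  p,e=tri((t,*a),(s,*b));print(n,p.round(1),np.round(e,1));return p
a=T('slotL+y',(313.5,172),(354,297));b=T('slotR',(353,175.8),(299,306.5));print(b-a)
a=T('top+y',(304,165.5),(367,268.5));b=T('top-y',(365,170.5),(284.5,283));print(b-a)
T('foot far+y',(298,155.5),(387,364));T('foot far-y',(367.5,160.5),(287,387))
a=T('claw+y',(214.5,264),(407.5,233));b=T('claw-y',(253,254.5),(376,247));print(b-a)
for p in [(298,155.5),(367.5,160.5),(295,199),(363.5,205)]: print(atz(t,*p,12).round(1))
print('bracket top line rib', atz(t,236,266,60).round(1),atz(t,242,291,60).round(1))
print('cup',atz(t,244,299,60).round(1))
print(np.linalg.inv(load('wrist0')['view']).round(2))
"
```

```text
slotL+y [677.7  11.1 106. ] [0.8 0.8]
slotR [671.1 -78.5 106.1] [0.4 0.4]
[-6.67202451e+00 -8.96603590e+01  5.94610900e-02]
top+y [676.9  31.3 157.1] [0.3 0.3]
top-y [ 669.6 -100.5  156.8] [0.2 0.2]
[  -7.29566197 -131.82770725   -0.36346658]
foot far+y [744.8  47.8   8.5] [0.4 0.4]
foot far-y [ 736.8 -120.7   10.5] [1.1 1.1]
claw+y [469.4 231.   57.1] [0.3 0.3]
claw-y [493.6 145.   55.4] [0.3 0.3]
[ 24.18350075 -86.00290217  -1.67059874]
[743.9  48.1  12. ]
[ 736.  -121.6   12. ]
[635.7  52.7  12. ]
[ 625.  -112.8   12. ]
bracket top line rib [465.7 181.9  60. ] [409.1 166.2  60. ]
cup [391.1 161.   60. ]
[[ 3.2000e-01 -9.1000e-01 -2.7000e-01  2.5806e+02]
 [-9.5000e-01 -3.0000e-01 -9.0000e-02 -5.2091e+02]
 [-0.0000e+00  2.9000e-01 -9.6000e-01  3.8338e+02]
 [ 0.0000e+00  0.0000e+00  0.0000e+00  1.0000e+00]]
```

```bash
R='[0,31.3,-40.2,0,0,0,0]'; python3 -m creep '[[0,31.3,-40.2,0,0,0,0],[0,31.3,-40.2,0,0,0,0],[0,31.3,-40.2,0,0,0,0],[0,31.3,-40.2,0,0,0,0],[0,31.3,-40.2,0,0,0,0]]'
python3 -m creep '[[0,31.3,-40.2,0,0,0,0],[0,31.3,-40.2,0,0,0,0],[0,31.3,-40.2,0,0,0,0],[0,31.3,-40.2,0,0,0,0],[0,31.3,-40.2,0,0,0,0]]'
python3 -m creep '[[0,31.3,-40.2,0,0,0,0],[0,31.3,-40.2,0,0,0,0],[0,31.3,-40.2,0,0,0,0],[0,0,0,0,0,0,2.7],[0,0,0,0,0,0,0]]'
python3 -c "
from h import *
snap('wrist','w1');print(state()['ee_pos'],state()['ee_rot'],state()['time_s'])"
```

```text
time_s: 0.78
ee_pos: [267.0, -303.6, 213.8]
ee_rot: [-180.0, -0.0, 18.4]
force: [2.2, 0.3, 0.9]
gripper_width: 91.4
time_s: 1.4
ee_pos: [351.9, -63.5, 214.0]
ee_rot: [180.0, -0.0, 18.4]
force: [1.0, -0.7, 0.4]
gripper_width: 91.3
time_s: 2.02
ee_pos: [402.3, 79.4, 213.6]
ee_rot: [180.0, 0.1, 15.9]
force: [-0.6, 0.1, 0.5]
gripper_width: 91.2
[402.27700419  78.95941737 213.66309746] [1.79991935e+02 4.66747362e-02 1.58013274e+01] 2.075
```

View pics/w1.png

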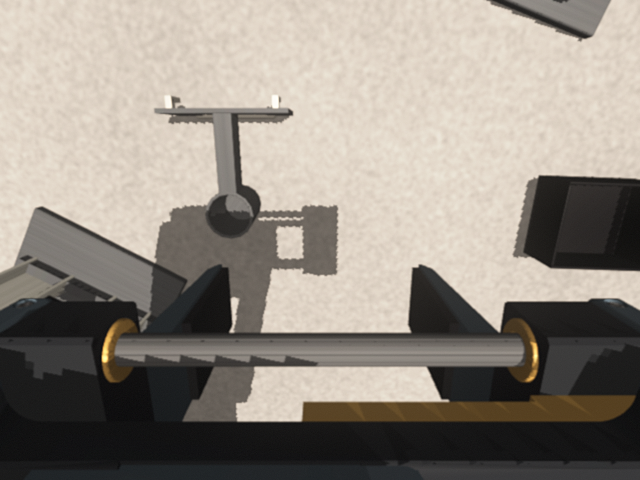

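```bash
python3 -c "
from h import *
t=load('top0');w=load('w1');s=load('scene0')
crop('w1',140,85,170,160,4,'c5')
print('decoy',[atz(t,*p,157).round(0) for p in [(137,358),(203,376),(210,368)]],[atz(t,*p,12).round(0) for p in [(158,327),(227,345),(216,390)]])
"
```

```text
decoy [array([262., 364., 157.]), array([228., 228., 157.]), array([245., 215., 157.])] [array([325., 363.,  12.]), array([286., 202.,  12.]), array([184., 223.,  12.])]
```

View pics/c5.png

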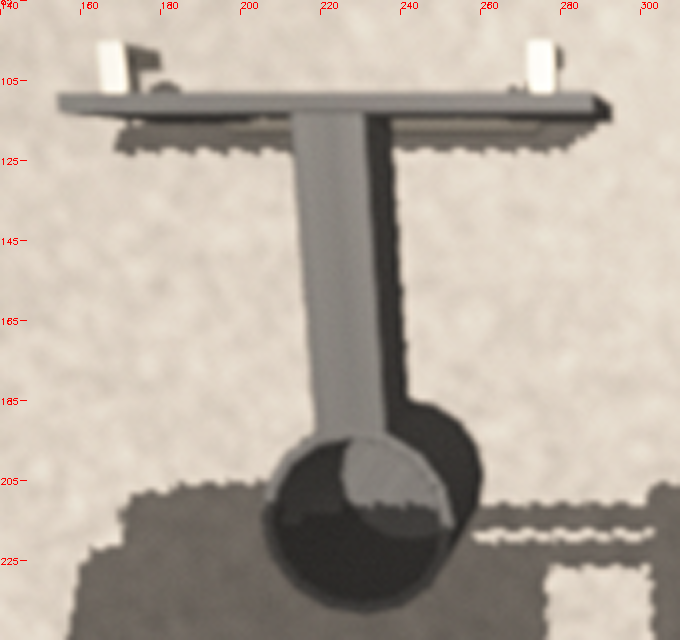

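```bash
python3 -c "
from h import *
t=load('top0');w=load('w1')
print('tri claws',tri((w,168.5,101),(t,214.5,264)),tri((w,275,101),(t,253,254.5)))
a,b=atz(w,168.5,101,56),atz(w,275,101,56);print(a,b,np.linalg.norm(a-b),np.degrees(np.arctan2(a[0]-b[0],b[1]-a[1])))
a,b=atz(w,155,111,60),atz(w,288,111,60);print('plate',a,b,(a+b)/2,np.linalg.norm(a-b),np.degrees(np.arctan2(a[0]-b[0],b[1]-a[1])))
a,b=atz(w,220.7,113,60),atz(w,224.7,192,60);print('rib',a,b,np.linalg.norm(a-b),np.degrees(np.arctan2(a[1]-b[1],a[0]-b[0])))
print('rib w top',atz(w,211,113,60)-atz(w,230.5,113,60))
print('cup',tri((w,228.5,215),(t,244,299)),atz(w,228.5,215,60))
"
```

```text
tri claws (array([468.76023883, 231.20256941,  51.92564599]), [1.5257782079875208, 1.5257782079874223]) (array([492.2957712 , 143.06456519,  61.62847053]), [1.0525398446775147, 1.0525398446775975])
[467.65009321 228.70271051  56.        ] [492.13844507 142.79665956  56.        ] 89.32820924637414 -164.08928529122534
plate [456.93065286 236.71712829  60.        ] [487.36030448 129.96108547  60.        ] [472.14547867 183.33910688  60.        ] 111.00818156699245 -164.0903735102826
rib [470.40809182 183.67351031  60.        ] [406.15876879 167.02600282  60.        ] 66.37104048942231 14.526329002912927
rib w top [-4.46802272 15.67534735  0.        ]
cup (array([390.33739321, 158.44933377,  72.30591588]), [1.2137424061754594, 1.2137424061754198]) [386.57747155 159.49141711  60.        ]
```

```bash
python3 -m creep '[[0,28.3,-40.8,0,0,0,0],[0,28.3,-40.8,0,0,0,0],[0,0,0,50,0,0,0],[0,0,0,54,0,0,0],[0,0,0,0,0,0,0]]'
python3 -c "
from h import *
snap('wrist','w2');print(state()['ee_pos'],state()['ee_rot'],state()['time_s'])"
```

```text
time_s: 2.7
ee_pos: [431.9, 171.0, 107.0]
ee_rot: [180.0, 0.5, 15.7]
force: [-0.2, -0.2, 0.5]
gripper_width: 91.4
[434.30300255 171.92085165 109.50935775] [1.79979495e+02 1.75546018e-01 1.56824265e+01] 2.75
```

View pics/w2.png

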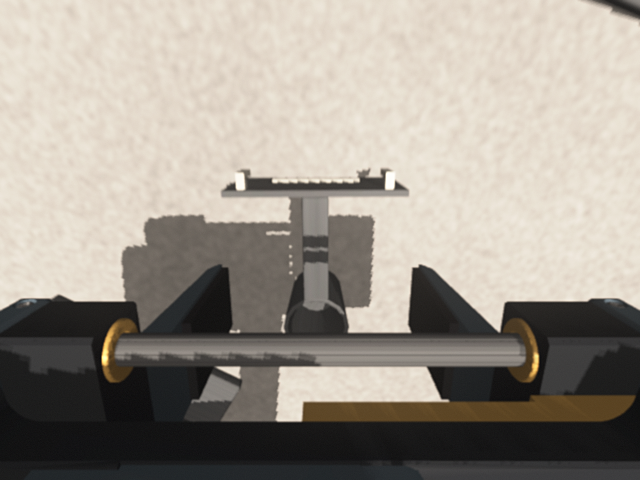

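```bash
python3 -c "
from h import *
w=load('w2');w1=load('w1');t=load('top0')
crop('w2',215,160,210,120,3,'c6')
a,b=atz(w,222,192,60),atz(w,409,192,60);print((a+b)/2,np.linalg.norm(a-b))
a,b=atz(w,240.5,180,56),atz(w,390,180,56);print((a+b)/2,np.linalg.norm(a-b))
print(tri((w1,155,111),(w,222,192)),tri((w1,288,111),(w,408.5,192)))
s=state();print(s['ee_pos'],s['ee_rot'])
"
```

```text
[474.53537152 184.43044814  60.        ] 111.2257772432928
[480.80041092 186.37862779  56.        ] 89.69265791685108
(array([456.68976964, 240.3731167 ,  50.3358099 ]), [0.5753646315073996, 0.575364631507443]) (array([488.27358637, 130.12647188,  55.31988321]), [0.8457334507280236, 0.8457334507281068])
[434.30300255 171.92085165 109.50935775] [1.79979495e+02 1.75546018e-01 1.56824265e+01]
```

View pics/c6.png

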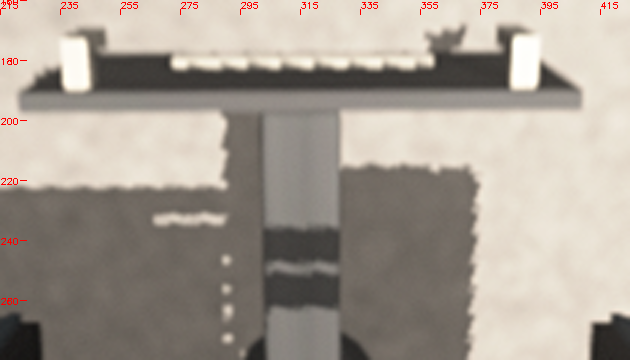

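```bash
python3 -m creep '[[0,2.1,-1.6,40,0,0,0],[0,0,0,38,0,0,0],[0,0,0,4.5,0,0,0],[0.5,0,0,0,0,0,0],[0.5,0,0,0,0,0,0]]' 10
python3 -m creep '[[0.7,0,0,0,0,0,0],[0.85,0,0,0,0,0,0],[1,0,0,0,0,0,0],[1,0,0,0,0,0,0],[1,0,0,0,0,0,0]]' 10
python3 -m creep '[[1,0,0,0,0,0,0],[1,0,0,0,0,0,0],[1,0,0,0,0,0,0]]' 45
python3 -c "
from h import *
snap('wrist','w3');s=state();print(s['ee_pos'],s['ee_rot'],s['time_s'],s['gripper_width'],s['force'],s['torque'])"
```

```text
time_s: 3.38
ee_pos: [438.2, 175.4, 29.4]
ee_rot: [-180.0, -0.2, 15.7]
force: [0.8, -0.2, 0.2]
gripper_width: 73.9
time_s: 4.0
ee_pos: [436.5, 175.0, 27.4]
ee_rot: [180.0, 0.0, 15.7]
force: [0.1, 0.6, 0.1]
gripper_width: 24.3
time_s: 4.38
ee_pos: [436.5, 175.0, 27.4]
ee_rot: [180.0, 0.0, 15.7]
force: [0.6, 0.1, -1.2]
gripper_width: 15.8
[436.53293234 174.96663779  27.36994134] [1.79996617e+02 5.24770640e-04 1.57348053e+01] 4.425 15.82190784575738 [-0.12366266 -0.12943265 -1.19927759] [0.06920678 0.03700058 0.06074575]
```

View pics/w3.png

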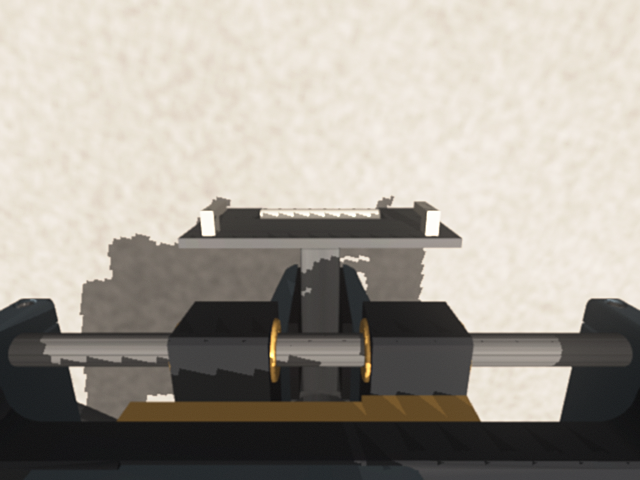

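```bash
python3 -m creep '[[1,0,0,-15,0,0,0],[1,0,0,-35,0,0,0],[1,0,0,-40,0,0,0],[1,0,0,-33,0,0,0],[1,0,0,0,0,0,0]]' 45
python3 -m creep '[[1,0,0,0,0,0,6],[1,0,0,0,0,0,7],[1,0,0,0,0,0,6],[1,0,0,0,0,0,0]]'
python3 -m creep '[[1,23.5,38.9,0,0,0,0],[1,23.5,38.9,0,0,0,0],[1,23.5,38.9,0,0,0,0],[1,23.5,38.9,0,0,0,0],[1,23.5,38.9,0,0,0,0]]'
python3 -m creep '[[1,0,0,0,0,0,0],[1,0,0,0,0,0,0]]'
python3 -c "
from h import *
snap('wrist','w4');s=state();print(s['ee_pos'],s['ee_rot'],s['time_s'],s['gripper_width'],s['force'],s['torque'])"
```

```text
time_s: 5.05
ee_pos: [437.9, 175.4, 152.2]
ee_rot: [-180.0, -0.3, 15.7]
force: [-0.0, -0.5, -4.2]
gripper_width: 15.2
time_s: 5.55
ee_pos: [435.3, 174.5, 148.5]
ee_rot: [179.9, 0.2, -3.2]
force: [0.5, -0.7, -2.7]
gripper_width: 15.8
time_s: 6.18
ee_pos: [542.6, -27.2, 149.1]
ee_rot: [-180.0, 0.1, -3.2]
force: [0.4, -0.2, -3.6]
gripper_width: 16.1
time_s: 6.42
ee_pos: [541.7, -25.7, 149.2]
ee_rot: [-180.0, 0.2, -3.2]
force: [-0.0, 0.5, -3.1]
gripper_width: 15.6
[541.73891363 -25.25271981 149.51360054] [-1.79981476e+02  1.31651914e-01 -3.19487808e+00] 6.475 15.604745851301319 [ 0.22298343 -0.70865903 -3.76174961] [ 0.04762591 -0.04132297 -0.04414372]
```

View pics/w4.png

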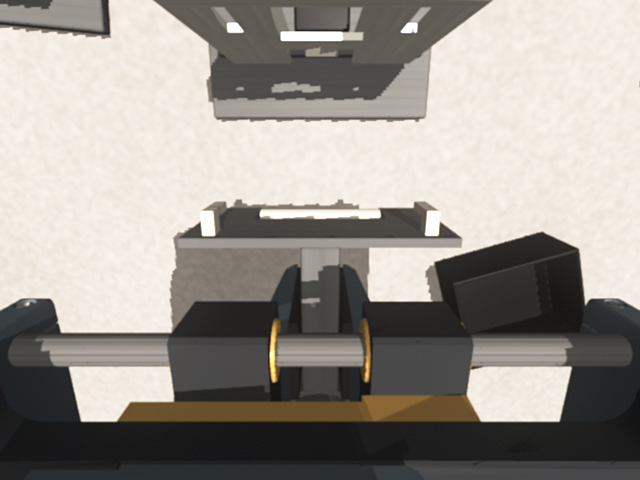

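```bash
python3 -c "
from h import *
crop('w4',205,0,230,130,3,'c7');crop('w4',170,195,300,60,2,'c8')"
```

```text
(no output)
```

View pics/c7.png

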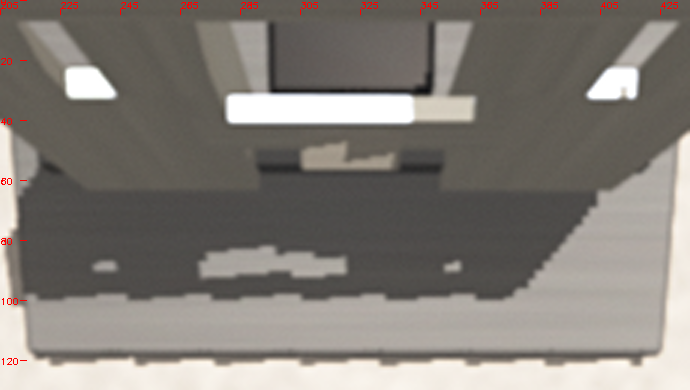

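View pics/c8.png

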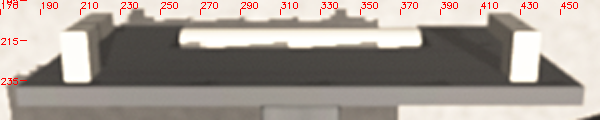

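```bash
cat >> h.py <<'E'
def pair(f,ul,ur,v,L):
    """3D of two points L apart at the same row, level and parallel to camera x"""
    V=np.array(f['view']);d=f['fx']*L/(ur-ul);out=[]
    for u in (ul,ur):
        c=np.array([(u-f['cx'])/f['fx']*d,(v-f['cy'])/f['fy']*d,d]);out.append(V[:3,:3].T@(c-V[:3,3]))
    return np.array(out)
E
python3 -c "
from h import *
w=load('w4');t=load('top0');s=load('scene0')
print(w['cx'],w['cy'])
p=pair(w,236,409,32.5,90);print(p.round(1))
q=pair(w,208.5,432.5,235,90);print('claw root top',q.round(1))
T=np.array([541.74,-25.25,149.5]);a=np.radians(-3.19);X=np.array([np.cos(a),np.sin(a),0]);Y=np.array([np.sin(a),-np.cos(a),0])
for r in (p,q):
  m=r.mean(0)-T;print('tool rel x,y,up',m@X,m@Y,m[2])
print(tri((w,236,32.5),(s,354.5,299)),tri((w,409,32.5),(s,299.5,308.5)))
print(tri((w,236,27.5),(t,313.5,172)),tri((w,409,27.5),(t,353,175.8)))
print([atz(w,*p,12).round(1) for p in [(215,118),(425,118)]])
v=np.linalg.inv(w['view']);print(v.round(3))
"
```

```text
319.8582245009849 239.75322745066984
[[673.2   9.3 105.7]
 [668.2 -80.6 105.7]]
claw root top [[584.5  15.4 177.7]
 [579.5 -74.5 177.8]]
tool rel x,y,up 129.32802780533538 3.2035836543667897 -43.79469143221013
tool rel x,y,up 40.41335836029393 2.0659714627030104 28.257176505505186
(array([675.33234512,  12.41257334,  99.1057168 ]), [1.902523418050766, 1.9025234180507768]) (array([669.93453788, -79.33393606, 101.7800769 ]), [2.311580774137676, 2.3115807741375867])
(array([677.77730758,  10.14326713, 100.79224456]), [1.0581306517256126, 1.0581306517254432]) (array([668.09948406, -78.07635351, 116.45851742]), [0.0013938430791040194, 0.0013938430791786821])
[array([635.9,  51.2,  12. ]), array([ 626.6, -115.8,   12. ])]
[[-5.50000e-02 -9.56000e-01 -2.88000e-01  6.22505e+02]
 [-9.98000e-01  5.30000e-02  1.50000e-02 -3.14820e+01]
 [ 1.00000e-03  2.88000e-01 -9.58000e-01  3.19162e+02]
 [ 0.00000e+00  0.00000e+00  0.00000e+00  1.00000e+00]]
```

```bash
python3 -m creep '[[1,10,1.1,20,0,0,0],[1,10,0,15,0,0,0],[1,10,0,6.4,0,0,0],[1,0,0,0,0,0,0],[1,0,0,0,0,0,0]]'
python3 -c "
from h import *
snap('wrist','w5');snap('scene','s5');s=state();print(s['ee_pos'],s['ee_rot'],s['time_s'],s['gripper_width'],s['force'],s['torque'])
crop('w5',170,0,300,250,2,'c9')
crop('s5',260,180,160,150,5,'c10')"
```

```text
time_s: 7.1
ee_pos: [572.7, -28.6, 109.4]
ee_rot: [180.0, -0.0, -3.2]
force: [1.0, -0.3, -2.1]
gripper_width: 15.7
[572.67899042 -28.69759908 109.60914529] [ 1.79995170e+02 -4.53241722e-02 -3.26013666e+00] 7.2 15.724106658657263 [ 0.01821308 -0.05112857 -2.38822548] [ 0.02174549  0.02957026 -0.01948445]
```

View pics/c9.png

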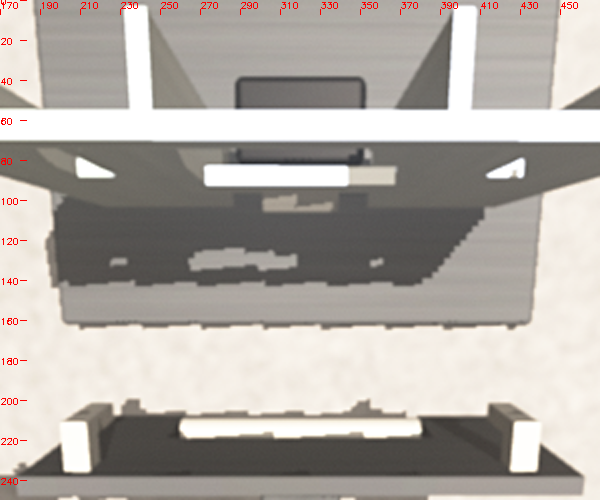

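View pics/c10.png

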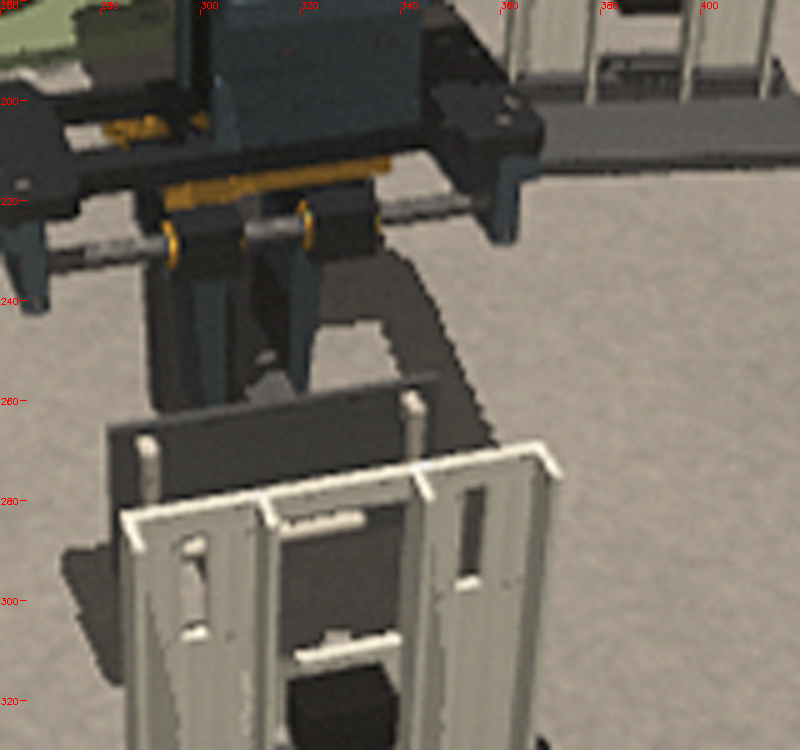

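```bash
python3 -c "
from h import *
w=load('w5')
p=pair(w,227.5,413.5,89,82);q=pair(w,208.5,432.5,235,90)
T=np.array([572.68,-28.7,109.6]);a=np.radians(-3.26);X=np.array([np.cos(a),np.sin(a),0]);Y=np.array([np.sin(a),-np.cos(a),0])
for r in (p,q):
  m=r.mean(0)-T;print(r.round(1).tolist(),'tool rel x,y,up',m@X,m@Y,m[2])
# strip top front edge: strip ends
print(cv2.imread('pics/w5.png').shape)
"; python3 -c "
from h import *
crop('w5',0,0,640,120,1,'c11')"
```

```text
[[672.9, 5.2, 105.9], [668.3, -76.7, 106.0]] tool rel x,y,up 98.14120440490944 1.4667521748487 -3.6780831226089106
[[615.4, 12.5, 138.0], [610.4, -77.4, 138.1]] tool rel x,y,up 40.35240877392454 1.4793950841742425 28.446336543970375
(480, 640, 3)
```

View pics/c11.png

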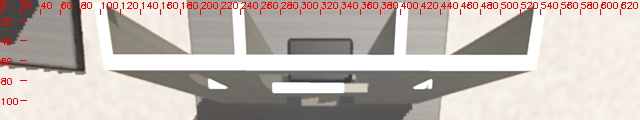

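```bash
python3 -m creep '[[1,15,0,0.6,0,0,0],[1,15,0,0.6,0,0,0],[1,10,0,0,0,0,0],[1,2,0,0,0,0,0],[1,0,0,0,0,0,0]]'
python3 -m creep '[[1,1,0,0,0,0,0],[1,1,0,0,0,0,0],[1,0,0,0,0,0,0]]'
python3 -c "
from h import *
snap('wrist','w6');snap('scene','s6');s=state();print(s['ee_pos'],s['ee_rot'],s['time_s'],s['force'],s['torque'])
crop('s6',260,210,160,140,5,'c12')
crop('w6',170,140,300,120,2,'c13')"
```

```text
time_s: 7.82
ee_pos: [614.4, -31.1, 107.5]
ee_rot: [180.0, 0.1, -3.3]
force: [0.6, -0.3, -3.3]
gripper_width: 15.6
time_s: 8.2
ee_pos: [616.5, -31.2, 108.0]
ee_rot: [180.0, -0.0, -3.3]
force: [-0.2, 0.3, -2.8]
gripper_width: 16.0
[616.48801924 -31.22122055 107.89874248] [ 1.79996290e+02  6.09187492e-04 -3.26297106e+00] 8.3 [ 0.52234475  0.12826945 -2.68306118] [ 0.00603726 -0.02032832 -0.01575946]
```

View pics/c12.png

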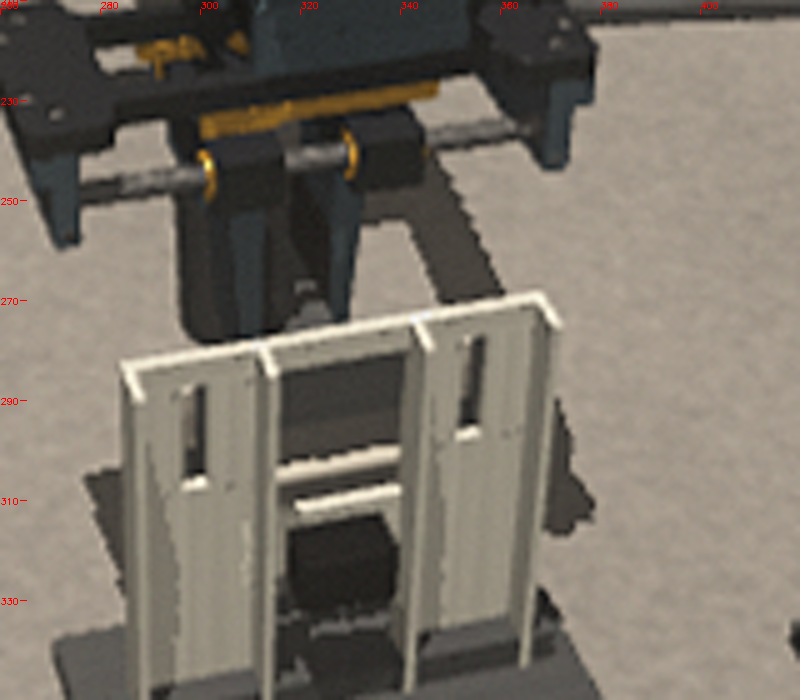

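View pics/c13.png

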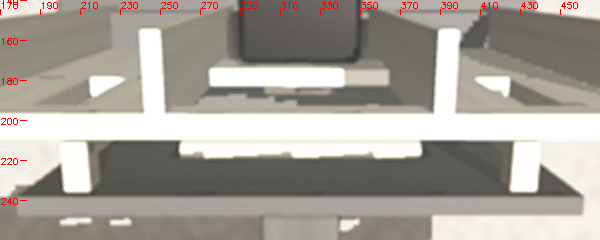

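```bash
python3 -m creep '[[1,1.5,0,0,0,0,0],[1,1.5,0,0,0,0,0],[1,0,0,0,0,0,0]]' | grep -E 'pos|force'
python3 -m creep '[[1,0.7,0,0,0,0,0],[1,0.7,0,0,0,0,0],[1,0,0,0,0,0,0]]'| grep -E 'pos|force'
python3 -c "
from h import *
for i in range(3):print(state()['force'],state()['torque'])"
```

```text
ee_pos: [619.7, -31.4, 107.8]
force: [0.6, -0.2, -3.2]
ee_pos: [621.0, -31.5, 107.8]
force: [-0.2, 1.3, -2.6]
[-0.17115086  1.29205212 -2.63359786] [ 0.03458807 -0.01347613 -0.0471852 ]
[-0.17115086  1.29205212 -2.63359786] [ 0.03458807 -0.01347613 -0.0471852 ]
[-0.17115086  1.29205212 -2.63359786] [ 0.03458807 -0.01347613 -0.0471852 ]
```

```bash
for i in 1; do python3 -m creep '[[1,0.7,0,0,0,0,0],[1,0.8,0,0,0,0,0],[1,0,0,0,0,0,0]]'| grep -E 'pos|force'; done
python3 -m creep '[[1,0.7,0,0,0,0,0],[1,0.8,0,0,0,0,0],[1,0,0,0,0,0,0]]'| grep -E 'pos|force'
python3 -c "
from h import *
snap('scene','s7');snap('wrist','w7');crop('s7',260,250,120,70,6,'c14');crop('w7',170,140,300,120,2,'c15')"
```

```text
ee_pos: [622.5, -31.6, 107.9]
force: [-0.5, -0.4, -3.4]
ee_pos: [624.0, -31.6, 107.8]
force: [-0.2, 1.0, -1.9]
```

View pics/c14.png

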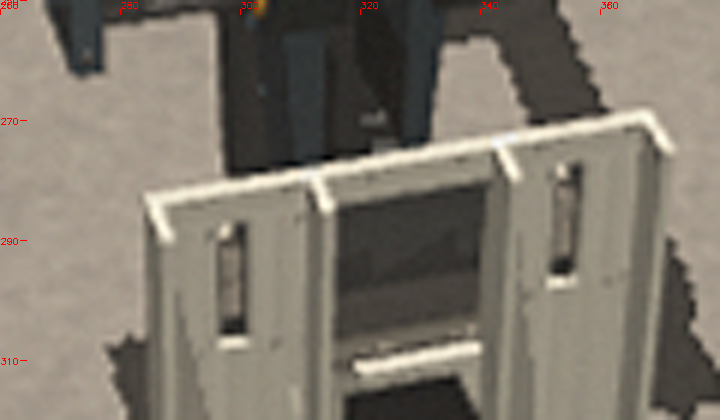

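View pics/c15.png

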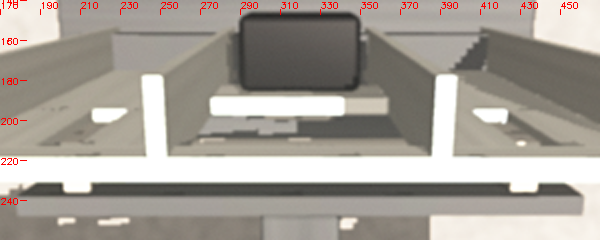

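```bash
python3 -m creep '[[1,0.8,0,0,0,0,0],[1,0.7,0,0,0,0,0],[1,0,0,0,0,0,0]]'| grep -E 'pos|force'
python3 -m creep '[[1,0.7,0,0,0,0,0],[1,0.8,0,0,0,0,0],[1,0,0,0,0,0,0]]'| grep -E 'pos|force'
python3 -m creep '[[1,0.7,0,0,0,0,0],[1,0.3,0,0,0,0,0],[1,0,0,0,0,0,0]]'| grep -E 'pos|force'
```

```text
ee_pos: [625.5, -31.7, 107.8]
force: [0.2, 0.3, -2.1]
ee_pos: [627.1, -31.8, 107.8]
force: [0.8, 0.1, -2.4]
ee_pos: [628.0, -31.9, 107.8]
force: [0.3, 0.9, -2.8]
```

```bash
python3 -m creep '[[1,0.5,0,0,0,0,0],[1,0.5,0,0,0,0,0],[1,0,0,0,0,0,0]]'| grep -E 'pos|force'
python3 -m creep '[[1,0.5,0,0,0,0,0],[1,0,0,0,0,0,0]]'| grep -E 'pos|force'
python3 -m creep '[[1,0.4,0,0,0,0,0],[1,0,0,0,0,0,0]]'| grep -E 'pos|force'
```

```text
ee_pos: [629.0, -31.9, 107.8]
force: [-0.9, -0.4, -2.1]
ee_pos: [629.5, -32.0, 107.8]
force: [0.3, -0.5, -2.3]
ee_pos: [629.9, -32.0, 107.8]
force: [-1.2, -0.2, -3.0]
```

```bash
python3 -m creep '[[1,0.4,0,0,0,0,0],[1,0,0,0,0,0,0]]'| grep -E 'pos|force'
python3 -m creep '[[1,0.4,0,0,0,0,0],[1,0,0,0,0,0,0]]'| grep -E 'pos|force'
```

```text
ee_pos: [630.3, -32.0, 107.8]
force: [0.6, 0.0, -2.7]
ee_pos: [630.7, -32.0, 107.8]
force: [-0.7, -0.2, -2.1]
```

```bash
python3 -c "
from h import *
snap('scene','s8');snap('wrist','w8');crop('s8',260,250,120,90,6,'c16');crop('w8',170,180,300,80,2,'c17')"
```

```text
(no output)
```

View pics/c16.png

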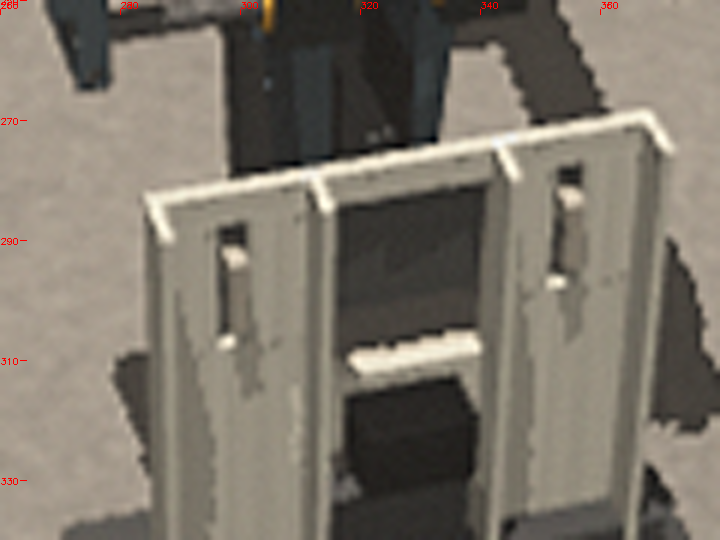

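View pics/c17.png

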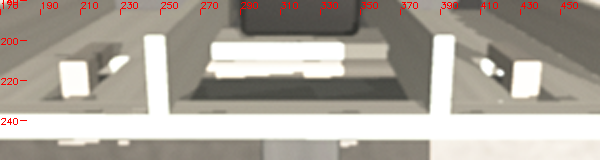

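The claws are through both slots and show behind the strips at wrist px (207,219) and (433,219), and no contact force has appeared. Next I feel for the face.

```bash
python3 -m creep '[[1,0.4,0,0,0,0,0],[1,0,0,0,0,0,0]]'| grep -E 'pos|force'
python3 -m creep '[[1,0.4,0,0,0,0,0],[1,0,0,0,0,0,0]]'| grep -E 'pos|force'
python3 -m creep '[[1,0.4,0,0,0,0,0],[1,0,0,0,0,0,0]]'| grep -E 'pos|force'
```

```text
ee_pos: [631.1, -32.0, 107.9]
force: [0.3, 0.7, -2.9]
ee_pos: [631.3, -32.0, 107.8]
force: [-1.7, -0.3, -1.6]
ee_pos: [631.4, -32.1, 107.8]
force: [-2.3, -0.4, -1.8]
```

```bash
python3 -m creep '[[1,-1.5,0,0,0,0,0],[1,0,0,0,0,0,0]]' 58| grep -E 'pos|force'
python3 -m creep '[[1,0,0,1,0,0,0],[1,0,0,1,0,0,0],[1,0,0,0,0,0,0]]'| grep -E 'pos|force'
python3 -m creep '[[1,0,0,1,0,0,0],[1,0,0,1,0,0,0],[1,0,0,0,0,0,0]]'| grep -E 'pos|force'
python3 -m creep '[[1,0,0,0.7,0,0,0],[1,0,0,0.8,0,0,0],[1,0,0,0,0,0,0]]'| grep -E 'pos|force'
```

```text
ee_pos: [630.7, -32.1, 107.9]
force: [1.3, 0.4, -2.5]
ee_pos: [630.3, -32.0, 105.7]
force: [0.4, 0.6, -2.4]
ee_pos: [630.3, -32.0, 103.7]
force: [-0.0, -0.3, -3.0]
ee_pos: [630.3, -32.0, 102.3]
force: [-0.0, -0.4, -3.1]
```

```bash
python3 -m creep '[[1,0,0,0.7,0,0,0],[1,0,0,0.8,0,0,0],[1,0,0,0,0,0,0]]'| grep -E 'pos|force'
python3 -m creep '[[1,0,0,0.7,0,0,0],[1,0,0,0.8,0,0,0],[1,0,0,0,0,0,0]]'| grep -E 'pos|force'
python3 -m creep '[[1,0,0,0.7,0,0,0],[1,0,0,0.8,0,0,0],[1,0,0,0,0,0,0]]'| grep -E 'pos|force'
```

```text
ee_pos: [630.2, -32.0, 100.8]
force: [-1.1, -0.4, -1.4]
ee_pos: [630.0, -32.0, 99.9]
force: [-4.4, 0.6, 4.8]
ee_pos: [629.9, -32.0, 98.8]
force: [-5.4, 0.1, 6.3]
```

```bash
python3 -m creep '[[1,0,0,0.7,0,0,0],[1,0,0,0.8,0,0,0],[1,0,0,0,0,0,0]]'| grep -E 'pos|force'
python3 -m creep '[[1,0,0,0.7,0,0,0],[1,0,0,0.8,0,0,0],[1,0,0,0,0,0,0]]'| grep -E 'pos|force'
python3 -m creep '[[1,0,0,0.7,0,0,0],[1,0,0,0.8,0,0,0],[1,0,0,0,0,0,0]]'| grep -E 'pos|force'
```

```text
ee_pos: [629.9, -32.0, 97.6]
force: [-6.5, 1.3, 7.9]
ee_pos: [629.8, -32.0, 96.3]
force: [-6.1, 0.2, 9.0]
ee_pos: [629.4, -31.9, 93.9]
force: [-4.9, -0.2, 3.5]
```

```bash
python3 -m creep '[[1,0,0,0.7,0,0,0],[1,0,0,0.8,0,0,0],[1,0,0,0,0,0,0]]'| grep -E 'pos|force'
python3 -m creep '[[1,0,0,0.7,0,0,0],[1,0,0,0.8,0,0,0],[1,0,0,0,0,0,0]]'| grep -E 'pos|force'
python3 -m creep '[[1,0,0,0.7,0,0,0],[1,0,0,0.8,0,0,0],[1,0,0,0,0,0,0]]'| grep -E 'pos|force'
```

```text
ee_pos: [629.4, -31.9, 91.4]
force: [-5.2, 0.1, 1.6]
ee_pos: [629.4, -31.9, 89.4]
force: [-4.1, -0.2, -0.4]
ee_pos: [629.4, -31.9, 87.5]
force: [-4.3, 0.0, -6.6]
```

```bash
python3 -m creep '[[1,0,0,0.5,0,0,0],[1,0,0,0.5,0,0,0],[1,0,0,0,0,0,0]]'| grep -E 'pos|force'
python3 -m creep '[[1,0,0,0.5,0,0,0],[1,0,0,0.5,0,0,0],[1,0,0,0,0,0,0]]'| grep -E 'pos|force'
python3 -c "
from h import *
snap('scene','s9');snap('wrist','w9');crop('s9',260,250,120,90,6,'c18');crop('w9',170,140,300,120,2,'c19');print(state())"
```

```text
ee_pos: [630.1, -32.0, 87.2]
force: [-2.1, -0.4, -10.1]
ee_pos: [630.8, -32.1, 87.0]
force: [-2.7, -0.2, -8.9]
{'time_s': 18.85, 'qpos': array([-3.94737954e+00,  2.89208853e+01,  9.19609343e+01, -7.06689503e-03,
        5.90558915e+01,  8.93157957e+01]), 'qvel': array([ 0.01199482, -0.13413092,  0.03874643, -0.03840373,  0.02257588,
       -0.09574498]), 'effort': array([-1.57424033e-02, -5.43573189e+01, -2.54208004e+01,  4.08931612e-02,
       -1.17402278e+00,  9.34820891e-04]), 'ee_pos': array([630.79797832, -32.03581719,  86.97332327]), 'ee_rot': array([ 1.79993192e+02, -6.22118407e-02, -3.25954108e+00]), 'force': array([-2.41438736, -0.17513629, -8.60901959]), 'torque': array([0.07912842, 0.71925769, 0.02882594]), 'gripper_width': 15.8879001774507}
```

View pics/c18.png

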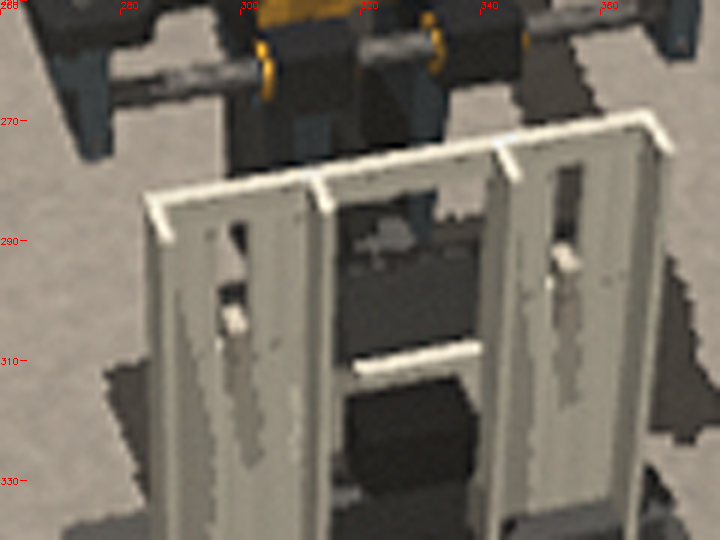

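View pics/c19.png

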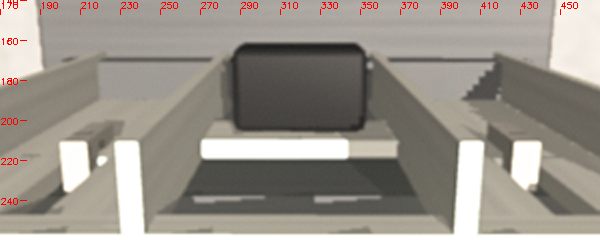

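```bash
python3 -m creep '[[1,0,0,0.5,0,0,0],[1,0,0,0,0,0,0]]'| grep -E 'pos|force'
python3 -m creep '[[1,0,0,0.5,0,0,0],[1,0,0,0,0,0,0]]'| grep -E 'pos|force'
python3 -m creep '[[1,0,0,0.5,0,0,0],[1,0,0,0,0,0,0]]'| grep -E 'pos|force'
```

```text
ee_pos: [631.2, -32.1, 86.9]
force: [-2.3, 1.0, -6.4]
ee_pos: [631.3, -32.1, 86.7]
force: [-2.1, 1.3, -2.8]
ee_pos: [631.3, -32.1, 86.0]
force: [-1.4, -0.2, -2.5]
```

```bash
python3 -m creep '[[1,0,0,0.5,0,0,0],[1,0,0,0,0,0,0]]'| grep -E 'pos|force'
python3 -m creep '[[1,0,0,0.5,0,0,0],[1,0,0,0,0,0,0]]'| grep -E 'pos|force'
python3 -m creep '[[1,0,0,0.5,0,0,0],[1,0,0,0,0,0,0]]'| grep -E 'pos|force'
python3 -c "
from h import *
print(state()['torque'],state()['ee_rot'])"
```

```text
ee_pos: [631.2, -32.1, 85.1]
force: [0.5, -0.2, -1.6]
ee_pos: [631.2, -32.1, 85.0]
force: [0.5, 0.9, 0.6]
ee_pos: [631.2, -32.1, 84.9]
force: [-1.0, -0.7, 4.9]
[ 0.00795001 -0.19806103 -0.05456353] [ 1.79994428e+02 -1.42329557e-01 -3.26632705e+00]
```

```bash
python3 -m creep '[[1,0,0,0.5,0,0,0],[1,0,0,0,0,0,0]]'| grep -E 'pos|force'
python3 -m creep '[[1,0,0,0.5,0,0,0],[1,0,0,0,0,0,0]]'| grep -E 'pos|force'
python3 -c "
from h import *
snap('scene','s10');snap('wrist','w10');snap('top','t10');crop('s10',260,250,120,90,6,'c20');crop('w10',170,140,300,120,2,'c21');crop('w9',240,150,160,100,4,'c22');crop('w10',240,150,160,100,4,'c23')"
```

```text
ee_pos: [631.2, -32.1, 84.9]
force: [-1.2, 0.6, 7.0]
ee_pos: [631.2, -32.1, 84.8]
force: [-2.6, 0.1, 9.2]
```

View pics/c20.png

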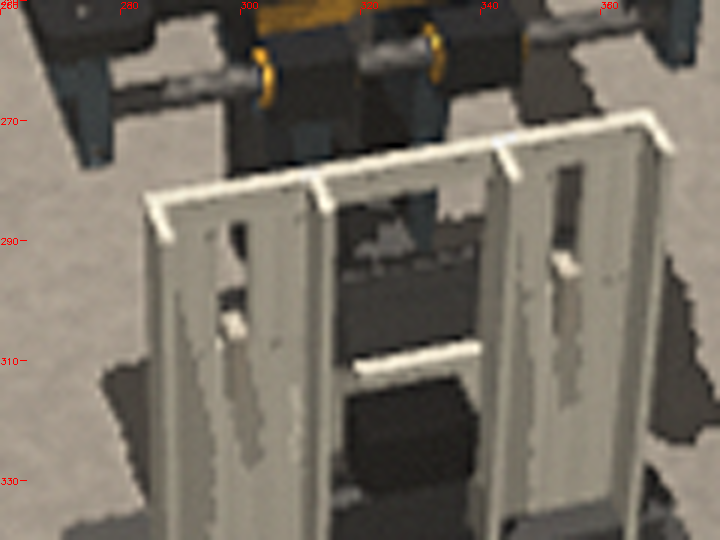

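View pics/c21.png

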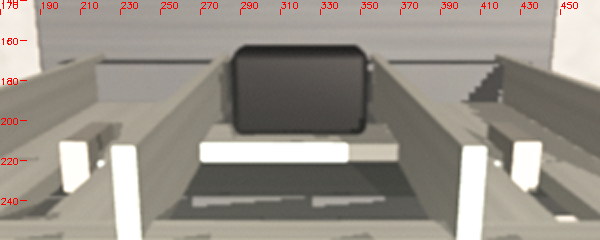

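```bash
python3 -m creep '[[1,0,0,-0.7,0,0,0],[1,0,0,-0.8,0,0,0],[1,0,0,0,0,0,0]]'| grep -E 'pos|force'
python3 -m creep '[[1,0,0,-0.7,0,0,0],[1,0,0,-0.8,0,0,0],[1,0,0,0,0,0,0]]'| grep -E 'pos|force'
```

```text
ee_pos: [631.2, -32.1, 84.9]
force: [0.2, -0.6, 4.3]
ee_pos: [630.0, -32.0, 85.2]
force: [1.6, -1.0, -0.4]
```

```bash
python3 -m creep '[[1,0,0,-0.5,0,0,0],[1,0,0,0,0,0,0]]'| grep -E 'pos|force'
python3 -m creep '[[1,0,0,-0.5,0,0,0],[1,0,0,0,0,0,0]]'| grep -E 'pos|force'
python3 -m creep '[[1,0,0,-0.5,0,0,0],[1,0,0,0,0,0,0]]'| grep -E 'pos|force'
```

```text
ee_pos: [629.3, -31.9, 85.4]
force: [0.7, 0.0, -2.8]
ee_pos: [629.9, -32.0, 86.6]
force: [0.3, -1.0, -3.3]
ee_pos: [630.0, -32.0, 86.9]
force: [0.1, -0.9, -5.8]
```

```bash
python3 -m creep '[[1,0,0,-0.5,0,0,0],[1,0,0,0,0,0,0]]'| grep -E 'pos|force'
python3 -m creep '[[1,0,0,-0.5,0,0,0],[1,0,0,0,0,0,0]]'| grep -E 'pos|force'
```

```text
ee_pos: [629.9, -32.0, 87.1]
force: [1.2, -0.4, -9.1]
ee_pos: [629.9, -32.0, 87.3]
force: [2.2, -0.4, -14.2]
```

The catch holds against an 11 N upward tug, with about 2 mm of play, so it is locked. I seat the bracket back home and then release it.

```bash
python3 -m creep '[[1,0,0,0.8,0,0,0],[1,0,0,0.7,0,0,0],[1,0,0,0.5,0,0,0],[1,0,0,0,0,0,0]]'| grep -E 'pos|force'
python3 -m creep '[[1,0,0,0.7,0,0,0],[1,0,0,0.7,0,0,0],[1,0,0,0.5,0,0,0],[1,0,0,0,0,0,0]]'| grep -E 'pos|force'
```

```text
ee_pos: [630.1, -32.0, 86.9]
force: [-0.8, 0.1, -5.2]
ee_pos: [631.2, -32.1, 85.1]
force: [0.6, -0.4, -1.1]
```

```bash
python3 -m creep '[[1,0,0,0.5,0,0,0],[1,0,0,0.5,0,0,0],[1,0,0,0,0,0,0]]'| grep -E 'pos|force'
python3 -m creep '[[1,0,0,0.5,0,0,0],[1,0,0,0,0,0,0]]'| grep -E 'pos|force'
```

```text
ee_pos: [631.2, -32.1, 84.9]
force: [-1.4, -0.0, 5.9]
ee_pos: [631.2, -32.0, 84.9]
force: [-1.5, 0.9, 6.7]
```

```bash
python3 -m creep '[[1,0,0,-0.5,0,0,0],[1,0,0,-0.3,0,0,0],[1,0,0,0,0,0,0]]' 5| grep -E 'pos|force'
python3 -m creep '[[0.8,0,0,0,0,0,0],[0.7,0,0,0,0,0,0],[0.5,0,0,0,0,0,0],[0.45,0,0,0,0,0,0],[0.45,0,0,0,0,0,0]]'| grep -E 'pos|force|wid'
python3 -m creep '[[0.45,0,0,-10,0,0,0],[0.45,0,0,-25,0,0,0],[0.45,0,0,-40,0,0,0],[0.45,0,0,-40,0,0,0],[0.45,0,0,0,0,0,0]]'| grep -E 'pos|force|wid'
python3 -m creep '[[0.45,-30,0,-10,0,0,0],[0.45,-40,0,0,0,0,0],[0.45,-40,0,0,0,0,0],[0.45,0,0,0,0,0,0],[0.45,0,0,0,0,0,0]]'| grep -E 'pos|force|wid'
python3 -c "
from h import *
snap('scene','s11');snap('wrist','w11');snap('top','t11');crop('s11',250,220,160,150,5,'c24');crop('w11',120,0,400,240,2,'c25');crop('t11',270,130,130,90,6,'c26')"
```

```text
ee_pos: [630.2, -31.9, 83.7]
force: [-1.2, -0.0, 2.2]
ee_pos: [630.4, -32.0, 83.7]
force: [-0.9, -0.4, 0.8]
gripper_width: 49.5
ee_pos: [632.6, -32.2, 203.6]
force: [0.3, 0.0, -0.6]
gripper_width: 50.3
ee_pos: [521.0, -25.8, 208.7]
force: [0.3, -0.0, -0.2]
gripper_width: 50.2
```

View pics/c24.png

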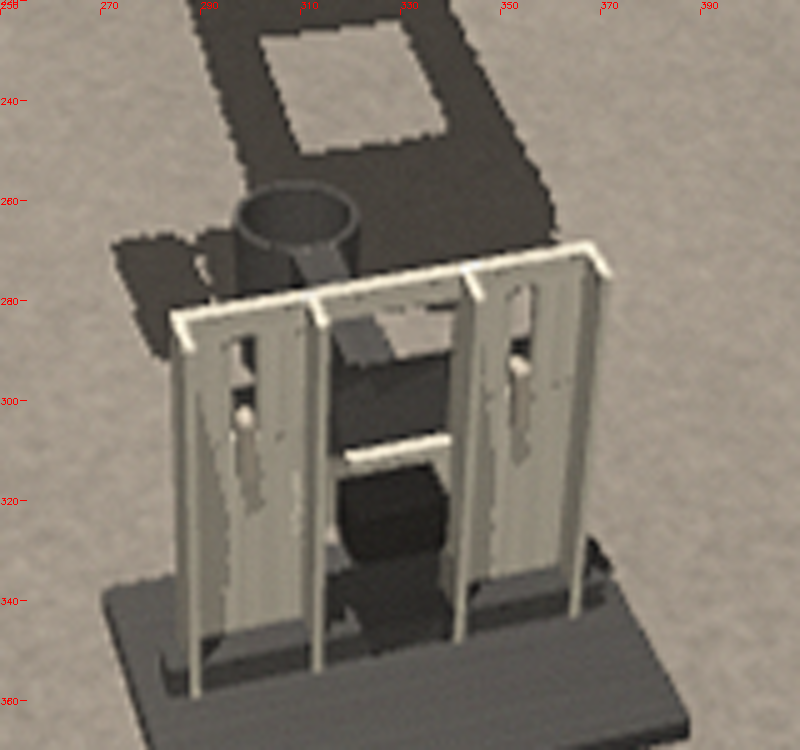

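View pics/c25.png

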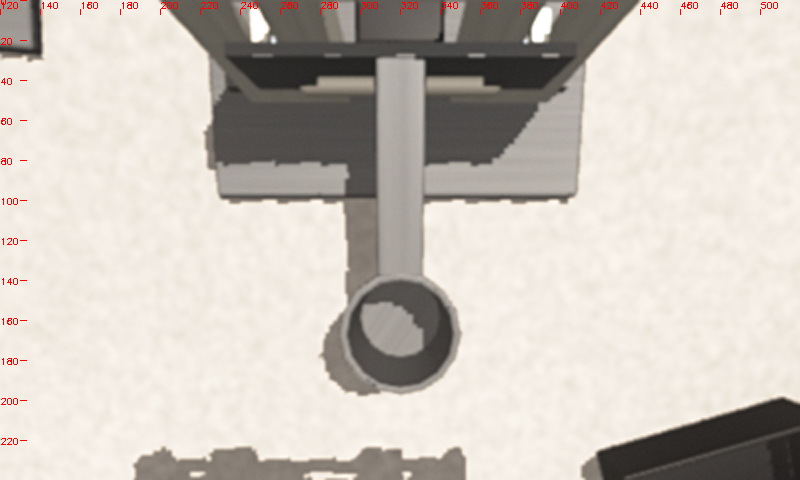

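View pics/t11.png

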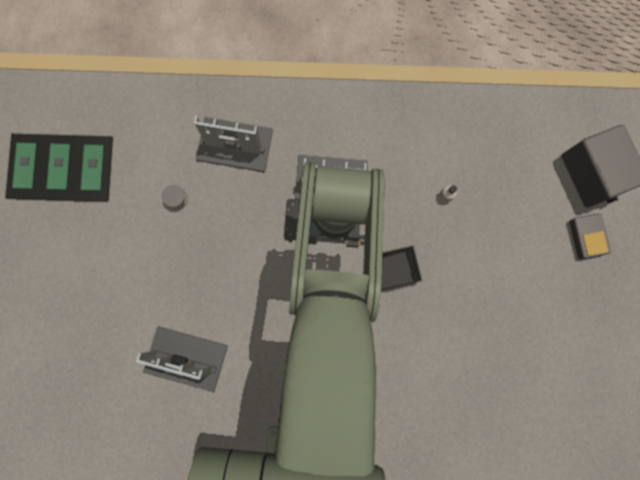

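```bash
python3 -c "
from h import *
I={k:cv2.imread(f'pics/{k}.png') for k in ['s9','s10','s11']}
row=[]
for k in I:
  row.append(np.vstack([cv2.resize(I[k][290:330,285:315],None,fx=8,fy=7,interpolation=cv2.INTER_NEAREST),cv2.resize(I[k][280:320,340:370],None,fx=8,fy=7,interpolation=cv2.INTER_NEAREST)]))
cv2.imwrite('pics/cmp.png',np.hstack(row))
g={k:cv2.cvtColor(v,cv2.COLOR_BGR2GRAY).astype(int) for k,v in I.items()}
for c in (298,299,354,355):
  r=slice(296,312) if c<320 else slice(286,302)
  for k in g: print(c,k,g[k][r,c])
crop('w11',220,0,200,80,4,'c27')
"
```

```text
298 s9 [137  74  44  50  80 179 211 200 188 138  98  99  99  97  97 106]
298 s10 [159 139  72  55  60  83 179 210 200 186 137  99 101 101 106 104]
298 s11 [150  93  40  47  49 144 206 205 178 137 110 112 112 112 110 115]
299 s9 [139  69  44  49  95 185 219 214 194 145 111 115 112 100 100 113]
299 s10 [171 141  67  52  55  91 183 219 211 193 143 109 115 114 116 115]
299 s11 [143  73  41  48  46 138 203 212 190 142 119 121 123 123 123 123]
354 s9 [ 61  45  41  41 100 189 216 213 190 133 111 112 116 100 105 119]
354 s10 [ 64  57  45  52  53  86 183 218 214 189 134 111 114 112 115 114]
354 s11 [150  93  35  45  38 105 183 211 179 133 120 122 121 125 124 125]
355 s9 [ 56  46  42  57  72 114 153 194 182 127 110 112 106 103 114 116]
355 s10 [ 64  59  49  58  66  78 107 144 194 184 126 112 114 117 118 117]
355 s11 [129  75  43  58  57  70 133 180 160 118 119 120 119 120 120 119]
```

View pics/cmp.png

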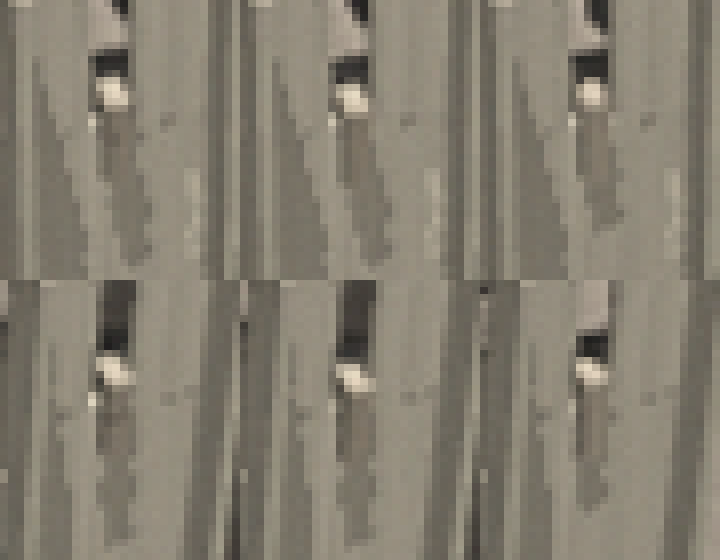

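View pics/c27.png

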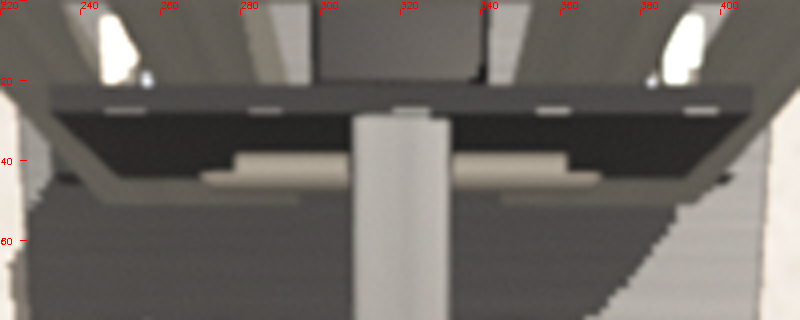

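Compared with before release, the claws sit about 0.6 px higher in the scene view. That could be 1–2 mm of x play as the bracket hangs, or it could be a rise. I'll check the height by feel, touching the rib top gently with shut fingers. If it is home, contact should come at TCP z ≈ 117.5.

```bash
python3 -m creep '[[1,40,0,0,0,0,0],[1,40,0,0,0,0,0],[1,30,0,0,0,0,0],[1,0,0,0,0,0,0],[1,0,0,0,0,0,0]]' 5| grep -E 'pos|force|wid'
python3 -m creep '[[1,0,0,30,0,0,0],[1,0,0,30,0,0,0],[1,0,0,20,0,0,0],[1,0,0,4,0,0,0],[1,0,0,0,0,0,0]]'| grep -E 'pos|force|wid'
python3 -m creep '[[1,0,0,0,0,0,0]]'| grep -E 'pos|force|wid'
```

```text
ee_pos: [629.7, -31.9, 208.1]
force: [1.2, -0.9, -0.1]
gripper_width: 3.0
ee_pos: [630.2, -32.0, 125.5]
force: [0.5, -0.5, -0.1]
gripper_width: 0.4
ee_pos: [630.9, -32.0, 126.1]
force: [-0.1, -0.8, -0.7]
gripper_width: 0.7
```

```bash
python3 -m creep '[[1,0,0,2,0,0,0],[1,0,0,2,0,0,0],[1,0,0,2,0,0,0],[1,0,0,0,0,0,0]]'| grep -E 'pos|force'
python3 -m creep '[[1,0,0,0.7,0,0,0],[1,0,0,0.3,0,0,0],[1,0,0,0,0,0,0]]'| grep -E 'pos|force'
python3 -m creep '[[1,0,0,0.7,0,0,0],[1,0,0,0.3,0,0,0],[1,0,0,0,0,0,0]]'| grep -E 'pos|force'
```

```text
ee_pos: [630.2, -32.0, 118.4]
force: [-0.1, 0.3, 0.3]
ee_pos: [630.4, -32.0, 117.7]
force: [-0.2, 0.1, -1.1]
ee_pos: [630.4, -32.0, 116.9]
force: [-0.2, -0.5, 0.3]
```

```bash
python3 -m creep '[[1,0,0,0.5,0,0,0],[1,0,0,0,0,0,0]]'| grep -E 'pos|force'
python3 -m creep '[[1,0,0,0.5,0,0,0],[1,0,0,0,0,0,0]]'| grep -E 'pos|force'
python3 -m creep '[[1,0,0,0.5,0,0,0],[1,0,0,0,0,0,0]]'| grep -E 'pos|force'
```

```text
ee_pos: [630.4, -32.0, 116.7]
force: [-1.4, 0.4, 3.7]
ee_pos: [630.4, -32.0, 116.6]
force: [-2.5, 0.9, 6.5]
ee_pos: [630.5, -32.0, 116.6]
force: [-2.5, 0.8, 9.2]
```

Contact came firm at z 116.7, and it did not give under 9 N. That is about the home height with a slight droop, so the bracket is seated on the stop.

```bash
python3 -m creep '[[1,0,0,-2,0,0,0],[1,0,0,-15,0,0,0],[1,0,0,-35,0,0,0],[1,0,0,-40,0,0,0],[1,-30,0,0,0,0,0]]'| grep -E 'pos|force'
python3 -m creep '[[1,-40,0,0,0,0,0],[1,-40,0,0,0,0,0],[1,0,0,0,0,0,0],[1,0,0,0,0,0,0]]'| grep -E 'pos|force'
python3 -c "
from h import *
snap('scene','s12');snap('wrist','w12');crop('s12',250,220,160,150,5,'c28');print(state()['time_s'],state()['force'])
g=cv2.imread('pics/s12.png',0).astype(int);print(g[296:312,298],g[286:302,354])"
```

```text
ee_pos: [603.8, -30.5, 211.3]
force: [0.2, -0.2, 0.3]
ee_pos: [521.5, -25.8, 208.0]
force: [-0.1, -0.1, 0.4]
31.625 [ 0.67704541  0.0355071  -0.41525028]
[148  92  39  47  49 142 205 201 176 136 111 111 112 110 113 112] [149  91  36  43  39 105 183 211 182 133 121 118 122 123 123 121]
```

View pics/s12.png

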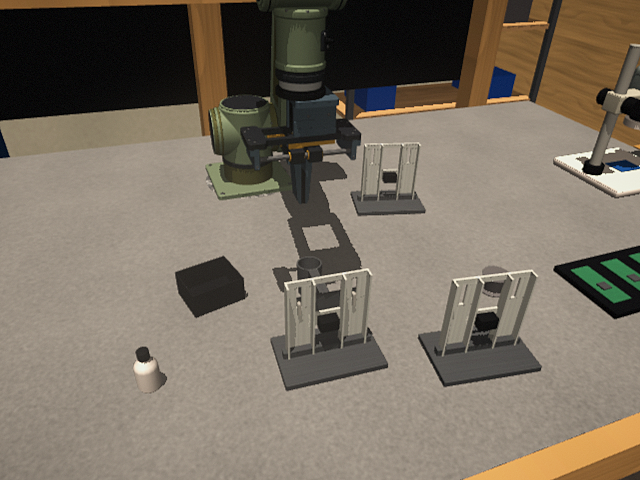

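View pics/w12.png

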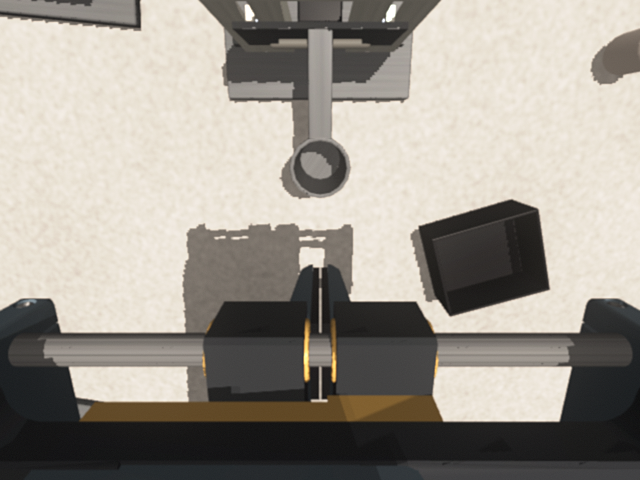

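The bracket hangs on the rightmost stand, with its cup at wrist px (320,167). The gripper is clear of it, and the claw pixels match those from before the press. The bin (210,285), bottle (147,370) and reel (495,280) have not moved.

```bash
python3 -c "
from workcell import *
print(job_done())"
```

```text
the job is handed in; nothing more can be done
None
```

The bracket is hooked into both slots of the stand farthest to the robot's right, pressed home, locked by the catch and released. I handed the job in at about 32 s of the 72 s allowed; no verdict is reported.

- **Hooking:** I lined the claws up with the slots in the wrist camera, and they went in without any noticeable contact force. I felt for the face at about 2 N, then backed off about 1 mm before pressing down.
- **Pressing home:** Pushing past the catch showed about 12 N at most. The stop came at tool height 84.9 mm, against about 85.4 mm expected from the images. The highest wrist force I read while pressing was about 9 N upward, far below the 55 N limit.
- **Lock check:** After about 2 mm of play, the bracket held against an upward tug of about 11 N beyond its weight. I then pressed it back to the stop and let go.
- **After release:** The claws looked about 0.6 px higher in the scene camera. A gentle touch on the rib top met firm contact at 116.7 mm and did not give under 9 N. I had expected 117.5 mm, so it sits about 0.8 mm low. I read that as the bracket drooping slightly in its play, or having slipped a little in the grip, not as riding up.
- **Not confirmed:** I never saw the catch nose directly, so the lock is judged by feel only.
- **Bystanders:** The last pictures show the bin, reel and bottle where they started, and the gripper is clear of everything.

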